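# Re-rack the impact sockets in working order

### The job

The three impact sockets stand in their coloured seats on the wooden prep board in the order in which they will be used, first one at the robot's left. Move them to the empty black pockets of the steel rail in that order, beginning at the yellow block: the leftmost socket into the pocket beside the yellow block, the middle one into the middle pocket, the rightmost one into the pocket farthest from the yellow block. Keep the sockets upright, and leave each standing in its pocket, released and still.

Things in the scene. Friction and masses are not known exactly. Their poses are not given: they have to be found in the camera images.
- socket_red: Deep impact socket with a red sleeve: a loose upright steel cylinder, 40.6 mm in diameter at the sleeve and 90 mm tall, about 0.35 kg (dark steel below, red sleeve over its upper 40 mm, dark hexagon on its top). Origin: centre of its underside, z up. At the start it stands in the red seat.
- socket_blue: Deep impact socket with a blue sleeve: a loose upright steel cylinder, 40.6 mm in diameter at the sleeve and 90 mm tall, about 0.35 kg (dark steel below, blue sleeve over its upper 40 mm, dark hexagon on its top). Origin: centre of its underside, z up. At the start it stands in the blue seat.
- socket_green: Deep impact socket with a green sleeve: a loose upright steel cylinder, 40.6 mm in diameter at the sleeve and 90 mm tall, about 0.35 kg (dark steel below, green sleeve over its upper 40 mm, dark hexagon on its top). Origin: centre of its underside, z up. At the start it stands in the green seat.
- seat_red: Red plastic seat, fixed: open square cup 66 x 66 x 20 mm high, 3 mm walls, 5 mm floor; the red socket starts in it. The three seats stand in a row at 70 mm pitch, in random order, on a wooden board 6 mm thick. Origin: centre of its underside, z up; y axis along the row to its left end (world +y, within 15 degrees), x away from the robot.
- seat_blue: Blue plastic seat, fixed: open square cup 66 x 66 x 20 mm high, 3 mm walls, 5 mm floor; the blue socket starts in it. The three seats stand in a row at 70 mm pitch, in random order, on a wooden board 6 mm thick. Origin: centre of its underside, z up; y axis along the row to its left end (world +y, within 15 degrees), x away from the robot.
- seat_green: Green plastic seat, fixed: open square cup 66 x 66 x 20 mm high, 3 mm walls, 5 mm floor; the green socket starts in it. The three seats stand in a row at 70 mm pitch, in random order, on a wooden board 6 mm thick. Origin: centre of its underside, z up; y axis along the row to its left end (world +y, within 15 degrees), x away from the robot.
- holder_a: Pocket of the new row, fixed, empty: open square cup, black walls, white floor, 66 x 66 mm outside, 60 x 60 inside, 25 high, 5 floor. Three alike in a row at 70 mm pitch on a steel plate 6 mm thick; the name's letter does not tell its place in the row. Origin: centre of its underside, z up; y axis along the row (world +y, within 15 degrees), x away from the robot.
- holder_b: Pocket of the new row, fixed, empty: open square cup, black walls, white floor, 66 x 66 mm outside, 60 x 60 inside, 25 high, 5 floor. Three alike in a row at 70 mm pitch on a steel plate 6 mm thick; the name's letter does not tell its place in the row. Origin: centre of its underside, z up; y axis along the row (world +y, within 15 degrees), x away from the robot.
- holder_c: Pocket of the new row, fixed, empty: open square cup, black walls, white floor, 66 x 66 mm outside, 60 x 60 inside, 25 high, 5 floor. Three alike in a row at 70 mm pitch on a steel plate 6 mm thick; the name's letter does not tell its place in the row. Origin: centre of its underside, z up; y axis along the row (world +y, within 15 degrees), x away from the robot.
- start_block: Yellow block, 66 x 36 x 25 mm, fixed on the steel plate at one end of the new row, left or right by chance (a dark grey block marks the other end). Origin: centre of its underside, 55 mm from the centre of the first pocket, 125 mm from the second and 195 mm from the third.
Not all that is in view belongs to the job. Leave any orange look-alike of the socket_green alone.

How it is judged:
By the outcome, as a careful person would: the job done as asked, in the order asked, and still so for the second after the job is handed in, with the robot touching nothing.
It also fails if it takes over 80 s, if anything falls off the work surface, if the arm or the gripper's body presses on something with over 40 N, if the wrist force passes 120 N, or if a joint passes its speed limit or range.

### The arm

A 6-joint arm with a two-finger parallel gripper is mounted at the origin on the work surface. World frame = base frame: x ahead of the robot, y to its left, z up, the work surface at z = 0. Lengths are in mm, angles in rad, forces in N, time in s.
With the tool pointing down it reaches from about 400 to 925 mm from the base axis. Payload 12.5 kg.
Tool frame: the origin (TCP) lies where the fingers leave the gripper's body, on its centre line; the fingertips stand 78 mm ahead of it and the grasp point (between the pads) lies 59 mm ahead of it (env.tip_extent is the distance from the TCP to the fingertips, in mm); z points along the fingers, y is the direction in which the jaws open and shut (so a half turn about z gives the same grasp; the last joint's range is limited). The gripper opens to 95 mm and grips with 3 to 60 N. Pads are 20 mm wide; open, the fingers measure 119 mm over their backs; the gripper's body (75 mm by 180 mm) begins 59 mm behind the grasp point.
Start: joints at [-1.451, 0.491, 1.559, -0, 1.092, -0.106], TCP at [139.95, -609.14, 292.261] pointing down, gripper open.
Joint ranges: [-3.1, 3.1], [-0.84, 2.19], [0.05, 2.79], [-1.13, 4.28], [0.06, 2.93], [-2.69, 2.69]. Speed limits (rad/s): [2.22, 2.22, 2.79, 3.14, 3.14, 3.14].

### API

Orientations are given as [roll, pitch, yaw] about the fixed x, y, z axes, in that order (R = Rz(yaw) Ry(pitch) Rx(roll)).
In Python, from cell import env gives the robot as it stands. The module is installed in compiled form; this text tells all that it offers.
- The arm moves only by the tool play_rows, never from a script. Its argument "targets" is a list of rows, each an object with "linear": the shift along the tool's x, y, z in mm, a list of three; "turn": the turn about the tool's z in rad. A call has 1 to 20 rows; each row is the pose to reach, as a shift and turn from the pose commanded when the call began, along the tool's axes at that moment; what a row does not reach only later rows make up. A row lasts 1/8 s, in which the tool goes at most 62.5 mm and 10.7 degrees, less where a joint would pass 70% of its speed; a pose out of reach is approached as far as the arm can. A call with a gripper value outside its range is refused whole. "hand" is the finger opening in mm, from 0 to 95.1, set as the call begins (left out, the last holds). The fingers move at their own pace and stop on an object; the grip force is fixed at half the most. Time passes only in rows, so rows that repeat a pose let the fingers close. It gives the time, the measured TCP pose, the force and the opening at its end, in the units of the state.
- env.state(): the state, without advancing time (a new reading comes with each control period).
- env.read_camera(name): name is "scene" or "side" or "wrist"; returns (picture, depth): 384x512x3 uint8, red, green, blue; 384x512 float32, mm along the optical axis (not along the pixel's ray), 0 where there is no reading.
- env.camera_params(name): a dict with "fx", "fy", "cx", "cy" (pixels), "R" (3x3) and "t" (3): a world point X has camera coordinates R X + t. Camera axes: x right, y down, z forward; pixel columns grow to the right and rows downward; lengths in mm; the calibration is good to about 2 mm. A picture is of the moment at which its call begins: read the wrist's pose just before it. camera_params takes no time and is no camera call; for the wrist camera it gives the pose at the moment of the call.
- env.job_done(): hands the job in, once; it reports no verdict.
The state is a dict: "t": time; "joints": joint angles; "qvel": joint speeds; "tau": joint torques, N m; "eef_pos": TCP position; "tcp_rot": TCP orientation; "ft_force": force on the tool from outside, world axes, zero at the start; "moment": the same for the moment, N m; "opening": opening from 0.0 (shut) to 1.0 (fully open).
Only numpy, scipy, OpenCV 4.12 (cv2) and the standard library are available. Lean on these libraries where they do the work, as an engineer would, in place of code of your own. Each camera call takes 0.05 s, during which the arm holds its last target.

## Working session

There is one attempt and no reset: what is moved stays moved. The work goes in short steps, Python scripts to look and compute and a tool call to move; the robot and the scene stay as the last step left them, time stands still between calls to the robot, and variables do not carry over. Pictures are saved under pics/ and viewed, and the job is handed in when it is done.

Besides the shell and the picture viewer there is one more tool, called after "Call:" as a command line: name --argument value ..., lists and objects as JSON in quotes. play_rows: Moves the arm, as the interface text tells. Its arguments: {"type":"object","properties":{"targets":{"type":"array","items":{"type":"object","properties":{"linear":{"type":"array","items":{"type":"number"}},"turn":{"type":"number"}}}},"hand":{"type":"number"}},"required":["targets"]}

```bash
mkdir -p pics
python3 - <<'E'
from cell import env
import cv2,numpy as np
s=env.state();print({k:np.round(v,3).tolist() for k,v in s.items()},env.tip_extent)
for n in("scene","side"):
    p=env.camera_params(n);print(n,p)
    im,d=env.read_camera(n);cv2.imwrite(f"pics/{n}0.png",im[:,:,::-1]);np.savez(f"{n}0.npz",im=im,d=d,**p)
E
```

```text
{'t': 0.0, 'joints': [-1.451, 0.492, 1.559, -0.0, 1.092, -0.106], 'qvel': [-0.001, -0.001, -0.0, -0.001, 0.0, 0.002], 'tau': [-0.001, -61.265, -25.818, 0.069, 0.048, -0.0], 'eef_pos': [139.913, -608.967, 291.651], 'tcp_rot': [-3.14, -0.0, 0.226], 'ft_force': [0.287, 0.853, -0.333], 'moment': [0.003, -0.035, 0.011], 'opening': 1.002} 77.60000000000001
scene {'fx': 386.9829303991239, 'fy': 386.9829303991239, 'cx': 257.5077992716985, 'cy': 190.17076540480966, 'R': array([[ 0.03149716,  0.99949897,  0.00312039],
       [ 0.78227704, -0.02270839, -0.62251663],
       [-0.62213387,  0.02204851, -0.78260035]]), 't': array([ -33.67903302, -353.01730579, 1052.31164348])}
side {'fx': 452.909942253508, 'fy': 452.909942253508, 'cx': 249.24837439092775, 'cy': 194.5534820347639, 'R': array([[-0.94704458, -0.32104937,  0.00581893],
       [-0.15436805,  0.43932139, -0.88496736],
       [ 0.28156183, -0.8390018 , -0.4656167 ]]), 't': array([495.46615523, 130.10928137, 827.80037759])}
```

```bash
ls . pics
```

```text
.:
pics
scene0.npz
side0.npz

pics:
scene0.png
side0.png
```

View pics/scene0.png

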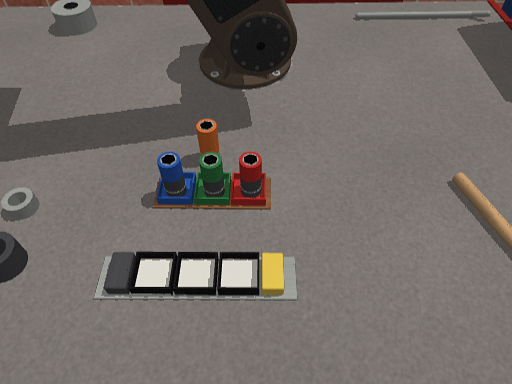

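View pics/side0.png

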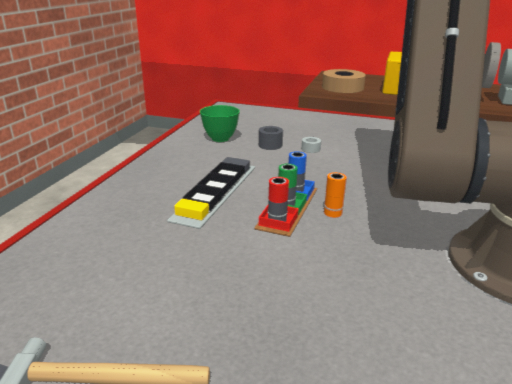

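```bash
cat > h.py <<'E'
import cv2,numpy as np
def ray(p,u,v,z):
    d=np.array([(u-p['cx'])/p['fx'],(v-p['cy'])/p['fy'],1.]);R=p['R']
    o=-R.T@p['t'];w=R.T@d;return o+w*(z-o[2])/w[2]
def blobs(m,amin=30):
    n,l,s,c=cv2.connectedComponentsWithStats(m.astype(np.uint8));return [(tuple(np.round(c[i],1)),s[i].tolist(),l==i) for i in range(1,n) if s[i][4]>=amin]
E
python3 - <<'E'
from h import *
for n in("scene","side"):
    p=np.load(n+"0.npz");im=p['im'];d=p['d'];h=cv2.cvtColor(im,cv2.COLOR_RGB2HSV)
    H,S,V=[h[:,:,i].astype(int) for i in range(3)]
    ms=dict(red=((H<5)|(H>174))&(S>150),orange=(H>=7)&(H<=14)&(S>190),green=(H>45)&(H<85)&(S>120),blue=(H>100)&(H<125)&(S>130),yellow=(H>=22)&(H<35)&(S>150),white=(S<40)&(V>200))
    print(n)
    for k,m in ms.items():
        for c,s,bm in blobs(m,60):
            if s[4]>4000: continue
            dm=d[bm&(d>0)]
            # depth points
            vv,uu=np.nonzero(bm&(d>0)); Z=d[vv,uu]
            P=(np.c_[(uu-p['cx'])/p['fx']*Z,(vv-p['cy'])/p['fy']*Z,Z]-p['t'])@p['R']
            print(k,c,s,np.round(np.median(P,0)),np.round(np.percentile(P[:,2],97)), 'ray11',np.round(ray(p,*c,11 if k=='white' else 31 if k=='yellow' else 101),1))
    # dark hexes
for n,box in(("scene",(90,100,310,310)),("side",(160,140,360,240))):
    im=cv2.imread(f"pics/{n}0.png");x0,y0,x1,y1=box
    cv2.imwrite(f"pics/{n}0c.png",cv2.resize(im[y0:y1,x0:x1],None,fx=2.7 if n=="scene" else 4,fy=2.7 if n=="scene" else 4))
E
```

```text
scene
red (np.float64(174.8), np.float64(1.5)) [163, 0, 25, 4, 96] [-517. -256.  -84.] -76.0 ray11 [-127.1 -186.8  101. ]
red (np.float64(337.2), np.float64(0.7)) [285, 0, 118, 3, 262] [-518.  338.  -89.] -84.0 ray11 [-120.6  254.3  101. ]
red (np.float64(500.9), np.float64(12.9)) [488, 0, 24, 30, 195] [-242.  807.    1.] 2.0 ray11 [-43.1 673.4 101. ]
red (np.float64(248.2), np.float64(182.8)) [231, 152, 35, 53, 1048] [476.   0.  26.] 101.0 ray11 [515.8   1.4 101. ]
orange (np.float64(207.8), np.float64(139.1)) [197, 120, 22, 34, 462] [374. -76.  67.] 90.0 ray11 [408.5 -71.7 101. ]
green (np.float64(211.2), np.float64(182.5)) [194, 152, 37, 53, 1010] [475. -66.  25.] 101.0 ray11 [513.3 -60.9 101. ]
blue (np.float64(507.7), np.float64(7.5)) [502, 0, 10, 18, 125] [-922. 1298. -327.] -296.0 ray11 [-71.4 703.9 101. ]
blue (np.float64(175.0), np.float64(182.1)) [157, 152, 39, 52, 1084] [ 472. -132.   26.] 101.0 ray11 [ 510.7 -122.   101. ]
yellow (np.float64(272.3), np.float64(273.2)) [262, 253, 22, 41, 883] [649.  37.  31.] 33.0 ray11 [648.5  37.1  31. ]
white (np.float64(152.3), np.floa
[... 1184 characters left out ...]
0), np.float64(162.3)) [289, 152, 17, 22, 215] [ 447. -124.   91.] 102.0 ray11 [444.4 -96.5 101. ]
blue (np.float64(307.3), np.float64(187.6)) [296, 180, 18, 19, 141] [ 429. -150.   21.] 28.0 ray11 [399.1  16.8 101. ]
yellow (np.float64(392.4), np.float64(73.3)) [383, 52, 19, 42, 591] [  300. -1151.    82.] 136.0 ray11 [  304.7 -1380.3    31. ]
yellow (np.float64(191.5), np.float64(208.5)) [175, 198, 34, 22, 555] [636.  53.  29.] 33.0 ray11 [632.1  54.7  31. ]
white (np.float64(215.6), np.float64(183.8)) [207, 181, 18, 6, 68] [ 645. -104.   12.] 14.0 ray11 [ 645.1 -106.4   11. ]
white (np.float64(202.7), np.float64(196.7)) [193, 193, 21, 8, 98] [646. -34.  12.] 14.0 ray11 [647.5 -35.3  11. ]
```

```bash
cat >> h.py <<'E'
def cloud(p):
    d=p['d'];v,u=np.indices(d.shape);Z=d
    P=(np.stack([(u-p['cx'])/p['fx']*Z,(v-p['cy'])/p['fy']*Z,Z],-1)-p['t'])@p['R'];P[d<=0]=np.nan;return P
E
python3 - <<'E'
from h import *
for n in("scene","side"):
    p=np.load(n+"0.npz");P=cloud(p);z=P[...,2]
    reg=(P[...,0]>330)&(P[...,0]<720)&(P[...,1]>-300)&(P[...,1]<150)
    for lo,hi in((96,106),(84,96)):
        for c,s,bm in blobs(reg&(z>lo)&(z<hi),60):
            q=P[bm][:,:2].astype(np.float32);(cx,cy),r=cv2.minEnclosingCircle(q)
            # edge fit
            print(n,lo,c,s[4],'circle',round(cx,1),round(cy,1),round(r,1),'mean',q.mean(0).round(1),'ctrpix ray',ray(p,*c,np.median(z[bm])).round(1),np.median(z[bm]).round(1))
    m=reg&(z>27)&(z<36)&(P[...,0]>580)
    for c,s,bm in blobs(m,200):
        q=P[bm][:,:2].astype(np.float32);r=cv2.minAreaRect(q);print(n,'rail rim',s[4],r)
    m=reg&(z>4)&(P[...,0]>560)
    for c,s,bm in blobs(m,400):
        q=P[bm][:,:2].astype(np.float32);print(n,'plate',cv2.minAreaRect(q))
E
```

```text
scene 96 (np.float64(168.1), np.float64(160.5)) 335 circle 458.4 -139.9 21.4 mean [ 460.1 -139.3] ctrpix ray [ 460.5 -139.2  100.9] 100.9
scene 96 (np.float64(210.1), np.float64(160.8)) 331 circle 461.9 -65.2 20.8 mean [463.1 -65.1] ctrpix ray [463.3 -65.  100.9] 100.9
scene 96 (np.float64(250.0), np.float64(160.4)) 333 circle 462.3 5.9 20.7 mean [464.    5.4] ctrpix ray [464.3   5.5 100.8] 100.8
scene 84 (np.float64(206.0), np.float64(126.6)) 265 circle 359.0 -79.4 20.9 mean [361.2 -78.7] ctrpix ray [361.7 -78.6  89.7] 89.7
scene 84 (np.float64(170.5), np.float64(169.7)) 103 circle 460.2 -139.2 20.0 mean [ 472.7 -135.4] ctrpix ray [ 473.1 -135.4   90.5] 90.5
scene 84 (np.float64(211.1), np.float64(170.5)) 101 circle 465.0 -64.7 19.8 mean [476.6 -63.7] ctrpix ray [476.9 -63.6  90.3] 90.3
scene 84 (np.float64(250.0), np.float64(169.9)) 102 circle 466.0 5.2 19.8 mean [477.1   5.1] ctrpix ray [477.1   5.1  89.9] 89.9
scene rail rim 825 ((634.3507690429688, -211.99070739746094), (36.11481475830078, 66.32331848144531), 87.68571472167969)
scene rail rim 395 ((636.386474609375, -157.4768676
[... 983 characters left out ...]
7 circle 454.1 -136.3 20.5 mean [ 451.7 -124.1] ctrpix ray [ 451.6 -124.    90.6] 90.6
side 84 (np.float64(287.5), np.float64(174.8)) 91 circle 456.6 -58.9 20.4 mean [455.3 -49.5] ctrpix ray [455.4 -49.8  90. ] 90.0
side 84 (np.float64(336.5), np.float64(177.4)) 181 circle 358.0 -76.2 22.5 mean [355.7 -72.3] ctrpix ray [355.4 -70.7  90.4] 90.4
side 84 (np.float64(278.3), np.float64(189.2)) 104 circle 457.9 11.6 19.3 mean [455.9  21.4] ctrpix ray [455.6  22.2  90.5] 90.5
side rail rim 969 ((636.486328125, -85.55955505371094), (287.5296325683594, 69.34568786621094), 87.99002075195312)
side plate ((635.054931640625, -84.57037353515625), (330.00042724609375, 79.0187759399414), 87.65262603759766)
```

View pics/scene0c.png

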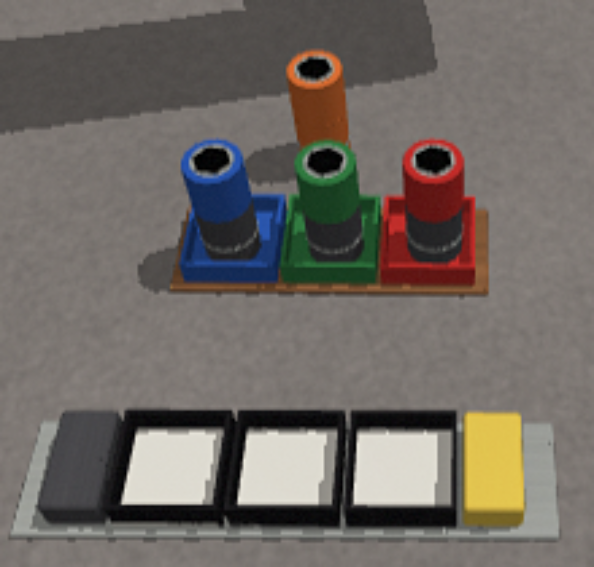

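```bash
cat > g.py <<'E'
import sys,numpy as np
from scipy.spatial.transform import Rotation as Ro
from cell import env
# args: x y z [yaw] ... prints shifts in tool frame from state
s=env.state();R=Ro.from_euler('xyz',s['tcp_rot']).as_matrix();e=np.array(s['eef_pos'])
print('t',round(s['t'],2),'tcp',e.round(1),'rot',np.round(s['tcp_rot'],3),'j',np.round(s['joints'],2),'f',np.round(s['ft_force'],1),'open',round(s['opening']*95.1,1))
for a in sys.argv[1:]:
    t=np.array([float(v) for v in a.split(',')]);print(a,(R.T@(t-e)).round(1))
E
python3 g.py 560,-200,292 461,6.5,260
```

```text
t 0.1 tcp [ 139.9 -609.   291.7] rot [-3.141 -0.     0.226] j [-1.45  0.49  1.56 -0.    1.09 -0.11] f [ 0.2 -0.6  0.5] open 95.5
560,-200,292 [ 5.010e+02 -3.046e+02  1.000e-01]
461,6.5,260 [ 450.7 -528.    32.2]
```

Call:
play_rows --hand 75 --targets '[{"linear": [45,-28,0],"turn": -0.12},{"linear": [90,-55,0],"turn": -0.24},{"linear": [135,-82,0],"turn": -0.36},{"linear": [180,-110,0],"turn": -0.48},{"linear": [225,-137,0],"turn": -0.6},{"linear": [270,-164,0],"turn": -0.72},{"linear": [315,-191,0],"turn": -0.84},{"linear": [360,-219,0],"turn": -0.96},{"linear": [405,-246,0],"turn": -1.08},{"linear": [450,-274,0],"turn": -1.2},{"linear": [490,-305,0],"turn": -1.3},{"linear": [482,-350,8],"turn": -1.345},{"linear": [474,-395,15],"turn": -1.345},{"linear": [466,-440,22],"turn": -1.345},{"linear": [458,-485,28],"turn": -1.345},{"linear": [451,-528,32],"turn": -1.345},{"linear": [451,-528,32],"turn": -1.345},{"linear": [451,-528,32],"turn": -1.345},{"linear": [451,-528,32],"turn": -1.345}]'

```text
t: 2.48
eef_pos: [461.8, 5.6, 260.2]
tcp_rot: [3.141, 0.0, 1.57]
ft_force: [0.4, 0.1, -0.6]
opening: 0.788
```

```bash
python3 g.py 461,6.5,260
python3 - <<'E'
from cell import env
from h import *
p=env.camera_params("wrist");im,d=env.read_camera("wrist");p=dict(p,im=im,d=d)
np.savez("wrist0.npz",**p)
cv2.imwrite("pics/wrist0.png",im[:,:,::-1]);P=cloud(p);z=P[...,2]
for lo,hi in((96,106),(84,96)):
  for c,s,bm in blobs((z>lo)&(z<hi),150):
    q=P[bm][:,:2].astype(np.float32);print(lo,c,s,cv2.minEnclosingCircle(q),q.mean(0))
E
```

```text
t 2.48 tcp [461.8   5.6 260.2] rot [3.141 0.    1.57 ] j [-0.13  0.3   1.98 -0.    0.85 -0.13] f [ 0.4  0.1 -0.6] open 74.9
461,6.5,260 [ 0.9 -0.8  0.2]
96 (np.float64(251.7), np.float64(196.5)) [231, 176, 42, 42, 1358] ((460.8298034667969, 5.378100872039795), 20.3030948638916) [460.7536      6.1844497]
96 (np.float64(251.1), np.float64(250.7)) [233, 244, 37, 12, 310] ((459.80267333984375, -57.95264434814453), 18.597156524658203) [459.9559   -50.923653]
84 (np.float64(251.2), np.float64(244.3)) [233, 239, 37, 16, 173] ((459.72589111328125, -59.812808990478516), 19.1636905670166) [459.97833 -49.24127]
84 (np.float64(248.5), np.float64(303.9)) [233, 299, 31, 9, 170] ((456.01483154296875, -129.64703369140625), 17.202136993408203) [ 456.77817  -122.253586]
```

View pics/wrist0.png

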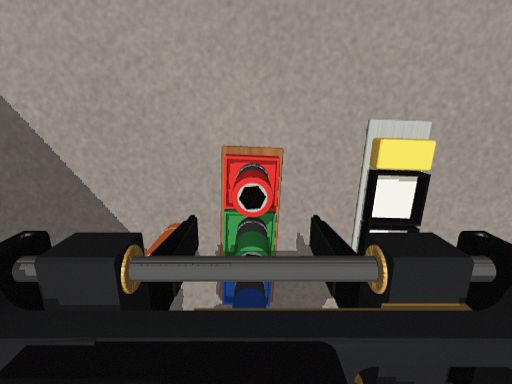

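The wrist view shows the red socket top at (252,196), between the open fingers. The green and blue sockets are behind it, and orange is outside the left finger. I chose red (scene 250,160) for the pocket beside yellow (scene 239,273). Now descend.

Call:
play_rows --targets '[{"linear": [0,-1,30],"turn": 0},{"linear": [0,-1,60],"turn": 0},{"linear": [0,-1,85],"turn": 0},{"linear": [0,-1,105],"turn": 0},{"linear": [0,-1,119],"turn": 0},{"linear": [0,-1,119],"turn": 0},{"linear": [0,-1,119],"turn": 0}]'

```text
t: 3.4
eef_pos: [460.6, 6.2, 141.7]
tcp_rot: [3.141, 0.0, 1.571]
ft_force: [-0.1, 0.9, -0.5]
opening: 0.793
```

Call:
play_rows --hand 30 --targets '[{"linear": [0,0,0],"turn": 0},{"linear": [0,0,0],"turn": 0},{"linear": [0,0,0],"turn": 0},{"linear": [0,0,0],"turn": 0},{"linear": [0,0,0],"turn": 0},{"linear": [0,0,0],"turn": 0}]'

```text
t: 4.15
eef_pos: [460.3, 6.4, 141.3]
tcp_rot: [3.142, 0.0, 1.571]
ft_force: [0.2, 0.2, 2.7]
opening: 0.416
```

```bash
python3 g.py 639.7,-16.5,210
```

```text
t 4.15 tcp [460.3   6.4 141.3] rot [3.142 0.    1.571] j [-0.13  0.5   2.1  -0.    0.54 -0.13] f [0.2 0.2 2.7] open 39.5
639.7,-16.5,210 [-22.9 179.4 -68.7]
```

Call:
play_rows --targets '[{"linear": [0,0,-15],"turn": 0},{"linear": [0,0,-35],"turn": 0},{"linear": [0,0,-55],"turn": 0},{"linear": [0,0,-68],"turn": 0},{"linear": [0,15,-68],"turn": 0},{"linear": [-4,40,-68],"turn": 0},{"linear": [-9,70,-68],"turn": 0},{"linear": [-13,100,-68],"turn": 0},{"linear": [-17,130,-68],"turn": 0},{"linear": [-20,155,-68],"turn": 0},{"linear": [-22,172,-68],"turn": 0},{"linear": [-23,179,-68],"turn": 0},{"linear": [-23,179,-68],"turn": 0},{"linear": [-23,179,-68],"turn": 0},{"linear": [-23,179,-68],"turn": 0}]'

```text
t: 6.02
eef_pos: [638.9, -16.5, 209.3]
tcp_rot: [-3.142, 0.0, 1.571]
ft_force: [-0.4, 0.1, -4.5]
opening: 0.415
```

```bash
cat > look.py <<'E'
import sys;from cell import env
from h import *
i=sys.argv[1];o=[]
for n,b in(("scene",(90,60,330,310)),("side",(130,90,370,270))):
    im,d=env.read_camera(n);p=dict(env.camera_params(n),im=im,d=d);np.savez(f"{n}{i}.npz",**p)
    c=im[b[1]:b[3],b[0]:b[2],::-1];o.append(cv2.resize(c,(390,int(390*c.shape[0]/c.shape[1]))))
H=max(x.shape[0] for x in o);cv2.imwrite(f"pics/l{i}.png",np.hstack([cv2.copyMakeBorder(x,0,H-x.shape[0],0,10,0) for x in o]))
E
python3 look.py 1; python3 g.py 639.7,-16.5,142
```

```text
t 6.12 tcp [639.1 -16.5 209.4] rot [3.141 0.    1.571] j [-0.13  0.6   1.61 -0.    0.94 -0.13] f [-0.3  0.7 -4.3] open 39.2
639.7,-16.5,142 [ 0.   0.6 67.4]
```

View pics/l1.png

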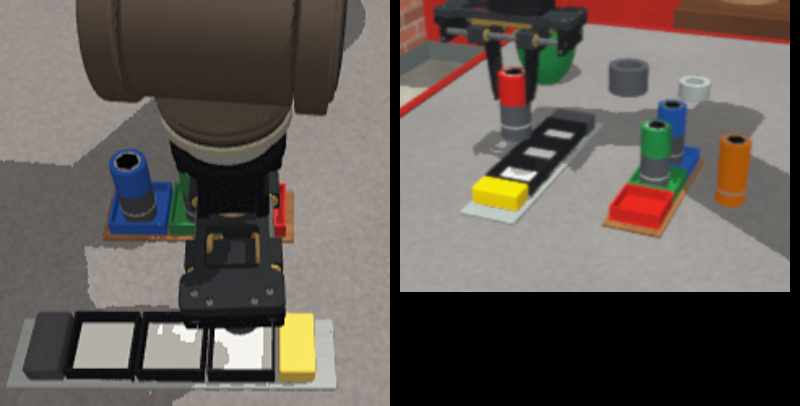

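The red socket (side crop 513,100) hangs upright over the pocket beside yellow. Lower to just above the floor and check the force.

Call:
play_rows --targets '[{"linear": [0,0.5,20],"turn": 0},{"linear": [0,0.5,40],"turn": 0},{"linear": [0,0.5,53],"turn": 0},{"linear": [0,0.5,60],"turn": 0},{"linear": [0,0.5,64],"turn": 0},{"linear": [0,0.5,67],"turn": 0},{"linear": [0,0.5,67],"turn": 0},{"linear": [0,0.5,67],"turn": 0}]'

```text
t: 7.12
eef_pos: [639.9, -16.6, 142.5]
tcp_rot: [3.141, 0.0, 1.571]
ft_force: [-1.2, 0.1, -4.4]
opening: 0.416
```

Call:
play_rows --hand 75 --targets '[{"linear": [0,0,0],"turn": 0},{"linear": [0,0,0],"turn": 0},{"linear": [0,0,0],"turn": 0},{"linear": [0,0,0],"turn": 0}]'

```text
t: 7.62
eef_pos: [639.9, -16.6, 142.4]
tcp_rot: [3.141, 0.0, 1.571]
ft_force: [-0.1, 0.6, -0.6]
opening: 0.764
```

Call:
play_rows --targets '[{"linear": [0,0,-15],"turn": 0},{"linear": [0,0,-40],"turn": 0},{"linear": [0,0,-75],"turn": 0},{"linear": [0,0,-100],"turn": 0},{"linear": [0,0,-110],"turn": 0}]'

```text
t: 8.25
eef_pos: [640.0, -16.6, 254.6]
tcp_rot: [3.139, 0.0, 1.571]
ft_force: [-0.3, -0.3, -0.7]
opening: 0.793
```

```bash
python3 g.py 460,-64.5,250; python3 look.py 2
```

```text
t 8.25 tcp [640.  -16.6 254.6] rot [3.139 0.    1.571] j [-0.13  0.55  1.56 -0.    1.03 -0.13] f [-0.3 -0.3 -0.7] open 75.4
460,-64.5,250 [ -47.9 -180.1    4.1]
```

View pics/l2.png

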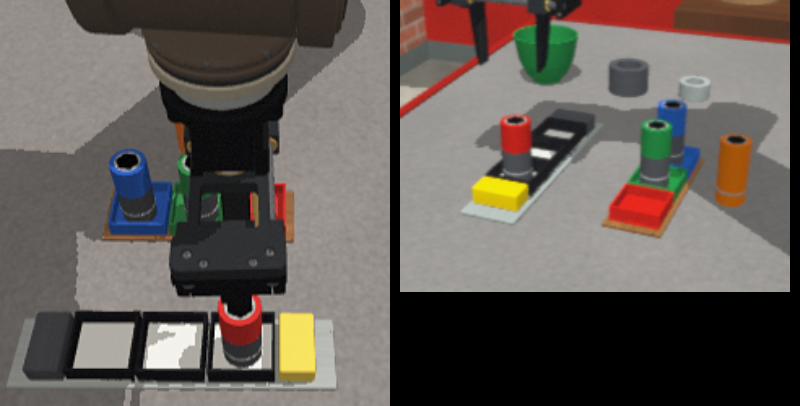

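Red stands upright in the pocket beside yellow (scene crop 240,330; side crop 516,150). Next is green.

Call:
play_rows --targets '[{"linear": [-5,-20,0],"turn": 0},{"linear": [-15,-55,0],"turn": 0},{"linear": [-25,-95,0],"turn": 0},{"linear": [-36,-135,0],"turn": 0},{"linear": [-44,-165,2],"turn": 0},{"linear": [-48,-180,2],"turn": 0},{"linear": [-48,-180,2],"turn": 0},{"linear": [-48,-180,2],"turn": 0}]'

```text
t: 9.35
eef_pos: [460.8, -64.6, 250.1]
tcp_rot: [3.141, 0.0, 1.571]
ft_force: [0.1, 0.3, 1.5]
opening: 0.79
```

```bash
cat > w.py <<'E'
import sys;from cell import env
from h import *
p=env.camera_params("wrist");im,d=env.read_camera("wrist");p=dict(p,im=im,d=d)
cv2.imwrite(f"pics/w{sys.argv[1]}.png",im[:,:,::-1]);P=cloud(p);z=P[...,2]
for c,s,bm in blobs((z>96)&(z<106),150):
    q=P[bm][:,:2].astype(np.float32);print(c,s,np.round(np.r_[cv2.minEnclosingCircle(q)[0],cv2.minEnclosingCircle(q)[1],q.mean(0)],1))
E
python3 g.py; python3 w.py 2
```

```text
t 9.35 tcp [460.8 -64.6 250.1] rot [3.141 0.    1.571] j [-0.28  0.32  1.99 -0.    0.83 -0.28] f [0.1 0.3 1.5] open 75.1
(np.float64(455.6), np.float64(148.3)) [431, 126, 50, 46, 1809] [640.4 -17.9  21.  638.5 -17.2]
(np.float64(251.8), np.float64(200.2)) [230, 179, 44, 43, 1462] [459.8 -65.6  20.4 459.9 -64.7]
(np.float64(248.6), np.float64(285.3)) [232, 282, 34, 9, 226] [ 456.5 -149.6   16.5  456.6 -153.6]
```

View pics/w2.png

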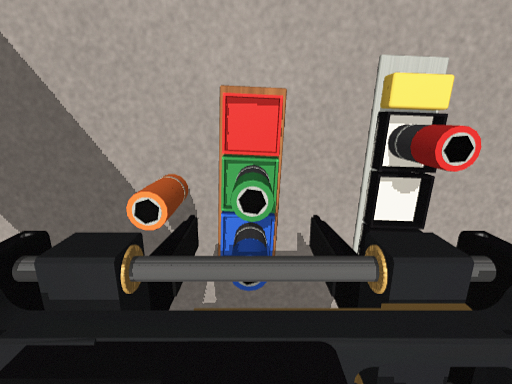

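The green socket top is at (252,200), between the fingers. Orange at (147,210) is clear, outside the left finger.

Call:
play_rows --targets '[{"linear": [-0.5,-1,30],"turn": 0},{"linear": [-0.5,-1,60],"turn": 0},{"linear": [-0.5,-1,82],"turn": 0},{"linear": [-0.5,-1,98],"turn": 0},{"linear": [-0.5,-1,109],"turn": 0},{"linear": [-0.5,-1,109],"turn": 0},{"linear": [-0.5,-1,109],"turn": 0}]'

```text
t: 10.28
eef_pos: [459.1, -65.1, 141.6]
tcp_rot: [3.141, 0.0, 1.571]
ft_force: [0.3, 0.2, -0.5]
opening: 0.787
```

Call:
play_rows --hand 30 --targets '[{"linear": [0,0,0],"turn": 0},{"linear": [0,0,0],"turn": 0},{"linear": [0,0,0],"turn": 0},{"linear": [0,0,0],"turn": 0},{"linear": [0,0,0],"turn": 0},{"linear": [0,0,0],"turn": 0}]'

```text
t: 11.02
eef_pos: [458.9, -65.1, 141.3]
tcp_rot: [3.141, 0.0, 1.571]
ft_force: [1.0, -0.7, 1.7]
opening: 0.415
```

```bash
python3 g.py 637.5,-87,209
```

```text
t 11.03 tcp [458.9 -65.1 141.3] rot [3.141 0.    1.571] j [-0.28  0.51  2.1  -0.    0.54 -0.28] f [ 1.  -0.7  1.7] open 39.5
637.5,-87,209 [-21.9 178.6 -67.7]
```

Call:
play_rows --targets '[{"linear": [0,0,-15],"turn": 0},{"linear": [0,0,-35],"turn": 0},{"linear": [0,0,-55],"turn": 0},{"linear": [0,0,-68],"turn": 0},{"linear": [0,15,-68],"turn": 0},{"linear": [-4,40,-68],"turn": 0},{"linear": [-9,70,-68],"turn": 0},{"linear": [-13,100,-68],"turn": 0},{"linear": [-17,130,-68],"turn": 0},{"linear": [-20,155,-68],"turn": 0},{"linear": [-22,172,-68],"turn": 0},{"linear": [-22,178.5,-68],"turn": 0},{"linear": [-22,178.5,-68],"turn": 0},{"linear": [-22,178.5,-68],"turn": 0},{"linear": [-22,178.5,-68],"turn": 0}]'

```text
t: 12.9
eef_pos: [637.0, -87.0, 209.3]
tcp_rot: [-3.142, 0.0, 1.571]
ft_force: [-0.1, 0.7, -2.6]
opening: 0.416
```

```bash
python3 look.py 3; python3 g.py 637.5,-87,142.3
```

```text
t 13.0 tcp [637.1 -87.1 209.4] rot [3.141 0.    1.571] j [-0.24  0.6   1.6  -0.    0.94 -0.24] f [ 0.8  0.3 -3.7] open 39.7
637.5,-87,142.3 [ 0.1  0.4 67.1]
```

View pics/l3.png

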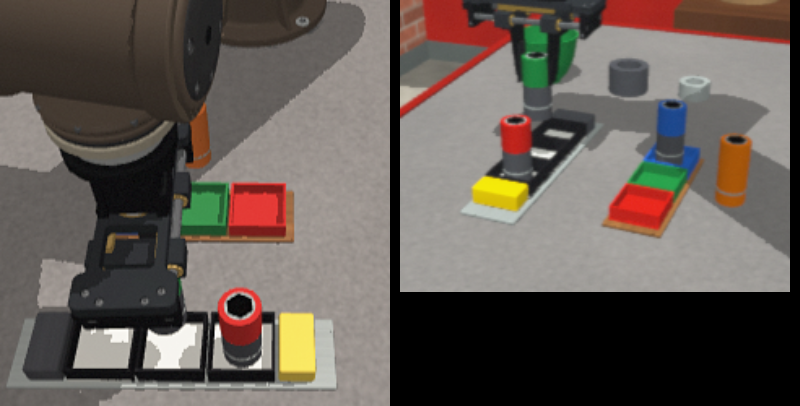

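The green socket (side crop 536,85) hangs upright over the middle pocket. Lower it.

Call:
play_rows --targets '[{"linear": [0,0.5,20],"turn": 0},{"linear": [0,0.5,40],"turn": 0},{"linear": [0,0.5,53],"turn": 0},{"linear": [0,0.5,60],"turn": 0},{"linear": [0,0.5,64],"turn": 0},{"linear": [0,0.5,67],"turn": 0},{"linear": [0,0.5,67],"turn": 0},{"linear": [0,0.5,67],"turn": 0}]'

```text
t: 14.0
eef_pos: [637.9, -87.1, 142.5]
tcp_rot: [3.141, 0.0, 1.571]
ft_force: [0.2, -0.5, -3.3]
opening: 0.415
```

Call:
play_rows --hand 75 --targets '[{"linear": [0,0,0],"turn": 0},{"linear": [0,0,0],"turn": 0},{"linear": [0,0,0],"turn": 0},{"linear": [0,0,0],"turn": 0}]'

```text
t: 14.5
eef_pos: [637.8, -87.1, 142.4]
tcp_rot: [3.141, 0.0, 1.571]
ft_force: [1.2, -0.7, 0.4]
opening: 0.761
```

Call:
play_rows --targets '[{"linear": [0,0,-15],"turn": 0},{"linear": [0,0,-40],"turn": 0},{"linear": [0,0,-75],"turn": 0},{"linear": [0,0,-100],"turn": 0},{"linear": [0,0,-110],"turn": 0}]'

```text
t: 15.12
eef_pos: [638.0, -87.1, 254.6]
tcp_rot: [3.139, 0.001, 1.571]
ft_force: [0.9, 0.0, 0.0]
opening: 0.786
```

```bash
python3 g.py 457,-138,250; python3 look.py 4
```

```text
t 15.12 tcp [638.  -87.1 254.6] rot [3.139e+00 1.000e-03 1.571e+00] j [-0.24  0.55  1.55 -0.    1.03 -0.24] f [0.9 0.  0. ] open 74.7
457,-138,250 [ -50.9 -181.     4.1]
```

View pics/l4.png

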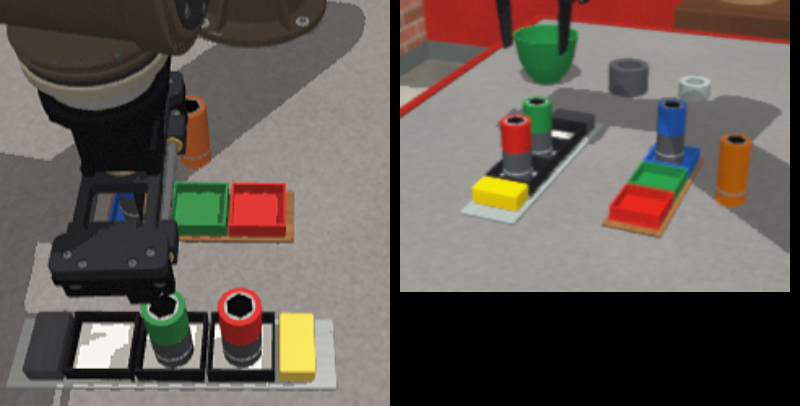

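Green stands in the middle pocket (scene crop 167,330). Blue is last.

Call:
play_rows --targets '[{"linear": [-5,-20,0],"turn": 0},{"linear": [-15,-55,0],"turn": 0},{"linear": [-26,-95,0],"turn": 0},{"linear": [-38,-135,0],"turn": 0},{"linear": [-46,-165,2],"turn": 0},{"linear": [-51,-181,2],"turn": 0},{"linear": [-51,-181,2],"turn": 0},{"linear": [-51,-181,2],"turn": 0}]'

```text
t: 16.23
eef_pos: [457.7, -138.1, 250.2]
tcp_rot: [3.141, 0.0, 1.571]
ft_force: [0.5, -0.4, -1.3]
opening: 0.791
```

```bash
python3 g.py; python3 w.py 4
```

```text
t 16.23 tcp [ 457.7 -138.1  250.2] rot [3.141 0.    1.571] j [-0.43  0.34  1.96  0.    0.84 -0.43] f [ 0.5 -0.4 -1.3] open 75.2
(np.float64(476.6), np.float64(57.5)) [448, 30, 57, 55, 2315] [640.1 -17.3  21.3 638.5 -18. ]
(np.float64(457.8), np.float64(144.1)) [433, 121, 50, 47, 1816] [638.7 -87.9  21.1 636.7 -87.1]
(np.float64(251.6), np.float64(201.1)) [230, 180, 44, 43, 1452] [ 456.5 -140.    20.3  456.6 -139.1]
```

View pics/w4.png

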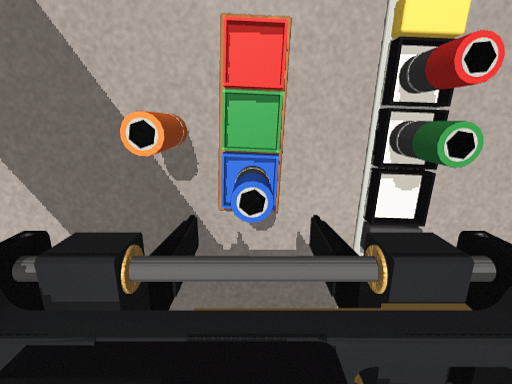

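The blue socket top is at (252,201), which gives about (456.6, -139.5). Red and green stand in their pockets at right.

Call:
play_rows --targets '[{"linear": [-1.5,-1,30],"turn": 0},{"linear": [-1.5,-1,60],"turn": 0},{"linear": [-1.5,-1,82],"turn": 0},{"linear": [-1.5,-1,98],"turn": 0},{"linear": [-1.5,-1,109],"turn": 0},{"linear": [-1.5,-1,109],"turn": 0},{"linear": [-1.5,-1,109],"turn": 0}]'

```text
t: 17.15
eef_pos: [456.1, -139.6, 141.6]
tcp_rot: [3.141, 0.0, 1.571]
ft_force: [0.7, -0.6, -0.5]
opening: 0.791
```

Call:
play_rows --hand 30 --targets '[{"linear": [0,0,0],"turn": 0},{"linear": [0,0,0],"turn": 0},{"linear": [0,0,0],"turn": 0},{"linear": [0,0,0],"turn": 0},{"linear": [0,0,0],"turn": 0},{"linear": [0,0,0],"turn": 0}]'

```text
t: 17.9
eef_pos: [455.8, -139.6, 141.3]
tcp_rot: [3.141, 0.0, 1.571]
ft_force: [-0.2, -0.1, 1.2]
opening: 0.414
```

```bash
python3 g.py 635.5,-157,209
```

```text
t 17.9 tcp [ 455.8 -139.6  141.3] rot [3.141 0.    1.571] j [-0.44  0.52  2.06 -0.    0.56 -0.44] f [-0.2 -0.1  1.2] open 39.3
635.5,-157,209 [-17.4 179.7 -67.7]
```

Call:
play_rows --targets '[{"linear": [0,0,-15],"turn": 0},{"linear": [0,0,-35],"turn": 0},{"linear": [0,0,-55],"turn": 0},{"linear": [0,0,-68],"turn": 0},{"linear": [0,15,-68],"turn": 0},{"linear": [-4,40,-68],"turn": 0},{"linear": [-8,70,-68],"turn": 0},{"linear": [-11,100,-68],"turn": 0},{"linear": [-14,130,-68],"turn": 0},{"linear": [-16,155,-68],"turn": 0},{"linear": [-17,172,-68],"turn": 0},{"linear": [-17.5,180,-68],"turn": 0},{"linear": [-17.5,180,-68],"turn": 0},{"linear": [-17.5,180,-68],"turn": 0},{"linear": [-17.5,180,-68],"turn": 0}]'

```text
t: 19.77
eef_pos: [635.4, -157.1, 209.4]
tcp_rot: [-3.142, 0.0, 1.571]
ft_force: [-0.3, 0.4, -4.5]
opening: 0.416
```

```bash
python3 look.py 5; python3 g.py 635.5,-157,142.3
```

```text
t 19.88 tcp [ 635.6 -157.1  209.4] rot [3.141 0.    1.571] j [-0.34  0.62  1.57 -0.    0.96 -0.34] f [ 0.5 -0.4 -4.5] open 39.6
635.5,-157,142.3 [ 0.1 -0.1 67.1]
```

View pics/l5.png

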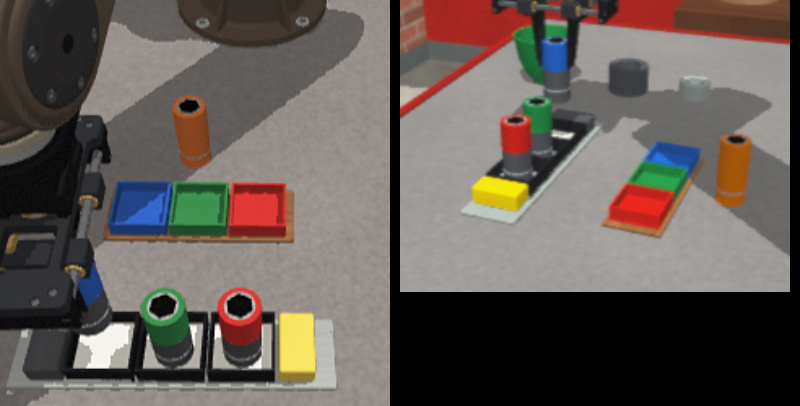

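The blue socket hangs over the far pocket (scene crop 90,300; side crop 556,70). Lower it.

Call:
play_rows --targets '[{"linear": [0,0,20],"turn": 0},{"linear": [0,0,40],"turn": 0},{"linear": [0,0,53],"turn": 0},{"linear": [0,0,60],"turn": 0},{"linear": [0,0,64],"turn": 0},{"linear": [0,0,67],"turn": 0},{"linear": [0,0,67],"turn": 0},{"linear": [0,0,67],"turn": 0}]'

```text
t: 20.88
eef_pos: [635.9, -157.1, 142.6]
tcp_rot: [3.141, 0.0, 1.571]
ft_force: [0.0, 0.4, -4.3]
opening: 0.418
```

Call:
play_rows --hand 75 --targets '[{"linear": [0,0,0],"turn": 0},{"linear": [0,0,0],"turn": 0},{"linear": [0,0,0],"turn": 0},{"linear": [0,0,0],"turn": 0}]'

```text
t: 21.38
eef_pos: [635.9, -157.1, 142.4]
tcp_rot: [3.141, 0.0, 1.571]
ft_force: [-0.3, 0.7, -0.3]
opening: 0.76
```

Call:
play_rows --targets '[{"linear": [0,0,-15],"turn": 0},{"linear": [0,0,-40],"turn": 0},{"linear": [0,0,-75],"turn": 0},{"linear": [0,0,-110],"turn": 0},{"linear": [-40,0,-130],"turn": 0},{"linear": [-80,0,-130],"turn": 0},{"linear": [-120,0,-130],"turn": 0},{"linear": [-150,0,-130],"turn": 0},{"linear": [-150,0,-130],"turn": 0},{"linear": [-150,0,-130],"turn": 0}]'

```text
t: 22.62
eef_pos: [635.8, -306.5, 272.4]
tcp_rot: [-3.141, -0.0, 1.571]
ft_force: [-0.2, -0.1, -0.4]
opening: 0.789
```

```bash
python3 g.py; python3 look.py 6
python3 - <<'E'
from h import *
for n in("scene","side"):
    P=cloud(np.load(n+"6.npz"));z=P[...,2]
    for c,s,bm in blobs((z>95)&(z<107)&(P[...,0]>590)&(P[...,0]<690),60):
        q=P[bm][:,:2].astype(np.float32);print(n,c,cv2.minEnclosingCircle(q),np.median(z[bm]))
E
```

```text
t 22.62 tcp [ 635.8 -306.5  272.4] rot [-3.141 -0.     1.571] j [-0.54  0.63  1.36  0.    1.16 -0.54] f [-0.2 -0.1 -0.4] open 75.1
scene (np.float64(190.0), np.float64(249.8)) ((639.6888427734375, -87.02745056152344), 20.703540802001953) 101.09184938287989
scene (np.float64(237.0), np.float64(249.7)) ((641.5925903320312, -17.2600040435791), 20.56822395324707) 101.05721015394153
scene (np.float64(142.9), np.float64(249.9)) ((638.1902465820312, -156.99195861816406), 20.80664825439453) 101.1407467839593
side (np.float64(226.0), np.float64(143.4)) ((633.3834838867188, -154.26858520507812), 21.670427322387695) 101.35651177076797
side (np.float64(214.3), np.float64(153.9)) ((637.54248046875, -84.8671875), 21.189172744750977) 101.67659646003631
side (np.float64(200.9), np.float64(165.4)) ((638.9200439453125, -15.19404125213623), 21.549604415893555) 101.73964910374606
```

View pics/l6.png

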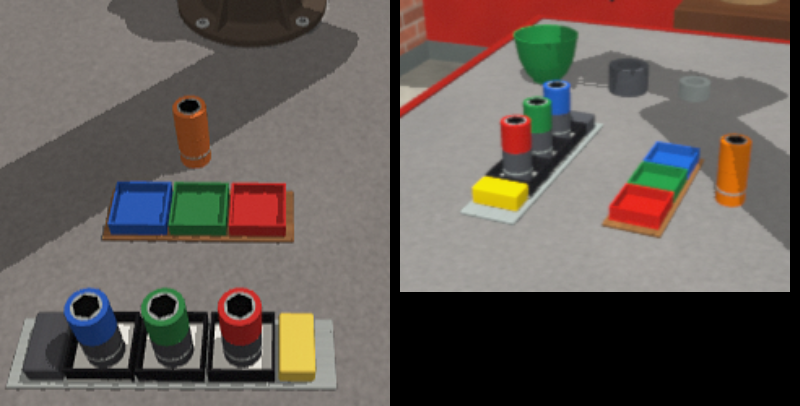

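The sockets stand upright in the rail in the order red, green, blue from yellow. Their tops are at z≈101, they are centred in their pockets, and the robot is clear of everything.

```bash
python3 -c "
from cell import env
print(env.job_done())"
```

```text
the job is handed in; nothing more can be done
None
```

All three sockets are in the rail in the order asked. Red (the leftmost) is beside the yellow block, green is in the middle pocket, and blue is farthest from yellow. I left the orange look-alike alone and handed the job in at about 22.7 s.

**Last checks:** in both fixed views the sockets stood upright with their tops at z≈101 mm, the height expected for standing on the pocket floors. They were within about 3 mm of the pocket centres. The gripper was open and about 150 mm to the side, touching nothing. The force readings I took, at the end of each move, stayed under about 5 N.

**Disagreement:** the scene and side cameras differed by 2–5 mm in position, roughly as the calibration allows. That is well inside the roughly 10 mm of slack around each socket. No check failed.

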